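# Set the vacuum cleaner's washed filters and tools to dry

## Task

The freshly washed vacuum-cleaner parts stand about on the worktop. First stand every cone filter upright in a bore of the white rack, seated fully down, one to a bore; then hang every hook-handled tool that is there (spoon scraper, brush, flat scraper) by its hook on the steel rail, clear of one another, easing the lopsided weight on gently so that none is dropped and all hang still. Leave the red canister and the soap bottle where they are.

Things in the scene. Friction and masses are not known exactly. Their poses are not given: they have to be found in the camera images.
- rail: Fixed polished steel drying rail: horizontal round bar 10 mm thick, 320 mm between two 14 mm posts with 70 mm round feet. Origin on the worktop under the middle; the bar runs along its y axis, z up; bar axis 145 mm and bar top 150 mm above the worktop. Place and yaw vary (yaw within 0.12), left or right of the white rack.
- rail_mid (a point): Middle of the rail bar, on the bar's axis (145 mm up). As a tool's head lies right under its hook, the hook cannot come straight down on the bar: bring the head through beneath the bar first, the bar passing between head and lip, then lower.
- rack: Fixed white plastic block 80 (x) x 270 (y) x 25 mm high with three round bores of 55 mm in a row along its y axis, 85 mm apart. Bores 15 mm deep with a closed floor 10 mm above the worktop. Origin at the centre of its underside. Yaw within 0.12.
- rack_hole0 (a point): Centre of the mouth of the bore at y = +85 mm in the rack's frame, level with the rack's top (25 mm up).
- rack_hole1 (a point): Centre of the mouth of the bore at y = 0 mm in the rack's frame, level with the rack's top (25 mm up).
- rack_hole2 (a point): Centre of the mouth of the bore at y = -85 mm in the rack's frame, level with the rack's top (25 mm up).
- filter0: Pleated cone filter standing on its wide end, 94 mm tall, about 90 g: black collar 50 mm across, z 0 to 18; pleated cone 46 narrowing to 32 mm, z 18 to 70; black round cap 26 mm across, z 70 to 94, to grip. Origin at the centre of its underside, z up; seated in a bore the underside is 15 mm below the mouth. May be absent (2 or 3 are there).
- filter1: Pleated cone filter standing on its wide end, 94 mm tall, about 90 g: black collar 50 mm across, z 0 to 18; pleated cone 46 narrowing to 32 mm, z 18 to 70; black round cap 26 mm across, z 70 to 94, to grip. Origin at the centre of its underside, z up; seated in a bore the underside is 15 mm below the mouth. May be absent (2 or 3 are there).
- filter2: Pleated cone filter standing on its wide end, 94 mm tall, about 90 g: black collar 50 mm across, z 0 to 18; pleated cone 46 narrowing to 32 mm, z 18 to 70; black round cap 26 mm across, z 70 to 94, to grip. Origin at the centre of its underside, z up; seated in a bore the underside is 15 mm below the mouth. May be absent (2 or 3 are there).
- scoop: Stainless spoon-shaped scraper, about 170 g. Origin on the handle's axis at the underside it stands on; z up the handle, x from handle to head. Starts upright, head away from the robot (yaw within 0.4). May be absent. Its weight is low, 8 to 17 mm beyond the hook in x: hung, it leans 5 to 15 degrees. round bowl 56 mm across and 20 mm high centred at x 50, joined to the shank by a bar.
- scoop_hook (a point): Middle of the hook's seat (underside of the hook's arm): x 21.5, y 0, z 105 mm in the tool's frame, same axes; hung, it rests on top of the rail bar. The hook opens downwards: free gap x 11 to 32 mm between grip bar and outer lip; lip x 32 to 38, reaching down to z 83; arm's top z 111; 12 mm wide in y. Same on every tool.
- scoop_grip (a point): Grip point on the axis of the grey grip bar, z 143 mm in the tool's frame, same axes. The bar is 22 (x) x 14 mm (y, the way to pinch it), z 87 to 162; below it a 12 mm square steel shank. Same on every tool.
- brush: Compact nylon brush with a grey handle, about 140 g. Origin on the handle's axis at the underside it stands on; z up the handle, x from handle to head. Starts upright, head away from the robot (yaw within 0.4). May be absent. Its weight is low, 8 to 17 mm beyond the hook in x: hung, it leans 5 to 15 degrees. white bristle block with grey back, x -11 to 81, 38 mm wide in y, 32 mm high.
- brush_hook (a point): Middle of the hook's seat (underside of the hook's arm): x 21.5, y 0, z 105 mm in the tool's frame, same axes; hung, it rests on top of the rail bar. The hook opens downwards: free gap x 11 to 32 mm between grip bar and outer lip; lip x 32 to 38, reaching down to z 83; arm's top z 111; 12 mm wide in y. Same on every tool.
- brush_grip (a point): Grip point on the axis of the grey grip bar, z 143 mm in the tool's frame, same axes. The bar is 22 (x) x 14 mm (y, the way to pinch it), z 87 to 162; below it a 12 mm square steel shank. Same on every tool.
- blade: Flat stainless scraper, about 170 g. Origin on the handle's axis at the underside it stands on; z up the handle, x from handle to head. Starts upright, head away from the robot (yaw within 0.4). May be absent. Its weight is low, 8 to 17 mm beyond the hook in x: hung, it leans 5 to 15 degrees. flat plate x -10 to 82, 60 mm wide in y, 6 mm thick, its far edge turned up to 22 mm.
- blade_hook (a point): Middle of the hook's seat (underside of the hook's arm): x 21.5, y 0, z 105 mm in the tool's frame, same axes; hung, it rests on top of the rail bar. The hook opens downwards: free gap x 11 to 32 mm between grip bar and outer lip; lip x 32 to 38, reaching down to z 83; arm's top z 111; 12 mm wide in y. Same on every tool.
- blade_grip (a point): Grip point on the axis of the grey grip bar, z 143 mm in the tool's frame, same axes. The bar is 22 (x) x 14 mm (y, the way to pinch it), z 87 to 162; below it a 12 mm square steel shank. Same on every tool.
- canister: Bystander: red dust canister with black lid, 124 mm across, 158 mm tall, left edge of the worktop. Leave alone.
- soap: Bystander: white soap bottle 60 mm across, 170 mm tall, right edge of the worktop. Leave alone.

How it is judged:
By the outcome, as a careful person would: the job done as asked, in the order asked, and still so for the second after the job is handed in, with the robot touching nothing.
Of filter0, filter1, filter2 only 2 to 3 are there at a start; the rules pass over those that are not, and their reading is None.
Of scoop, brush, blade only 2 to 3 are there at a start; the rules pass over those that are not, and their reading is None.
At some moment in a run one of filter0, filter1, filter2 may be knocked a few centimetres aside while the robot is not near it.
It also fails if it takes over 210 s, if anything falls off the work surface, if the arm or the gripper's body presses on something with over 40 N, if the wrist force passes 120 N, or if a joint passes its speed limit or range.

## Robot

A 6-joint arm with a two-finger parallel gripper is mounted at the origin on the work surface. World frame = base frame: x ahead of the robot, y to its left, z up, the work surface at z = 0. Lengths are in m, angles in rad, forces in N, time in s.
With the tool pointing down it reaches from about 0.325 to 0.925 m from the base axis. Payload 3.1 kg.
Tool frame: the origin (TCP) lies between the finger pads; the fingertips stand arm.tcp_to_tips ahead of it and the grasp point (between the pads) lies 8 mm behind it (arm.tcp_to_tips is the distance from the TCP to the fingertips, in m); z points along the fingers, y is the line along which they close (so a half turn about z gives the same grasp; the last joint's range is limited). The gripper opens to 85 mm and grips with 20 to 120 N. Pads are 22 mm wide; open, the fingers measure 114 mm over their backs; the gripper's body (76 mm by 85 mm) begins 54 mm behind the grasp point. The pads swing forward as they close: fully open they stand 13 mm farther back than shut.
Start: joints at [1.192, 0.217, 1.613, -0, 1.311, -0.112], TCP at [0.165, 0.603, 0.242] pointing down, gripper open.
Joint ranges: [-2.75, 2.75], [-0.78, 2.1], [0.31, 2.55], [-1.13, 4.27], [0.13, 2.63], [-2.58, 2.58]. Speed limits (rad/s): [2.79, 2.79, 3.14, 3.14, 3.14, 3.14].

## Interface

Orientations are given as a unit quaternion [x, y, z, w].
In Python, from rig import arm gives the robot as it stands.
- The arm moves only by the shell command python3 -m creep 'ROWS' [FORCE]. ROWS is JSON, a list that holds one entry, the list of rows, each a list of 5 numbers: the opening, from 0 (shut) to 1 (fully open), then the shift along the world's x, y, z in mm, then the turn about the world's z in degrees. In form: [[[jaw, dx, dy, dz, roll], ...]]. A call has 1 to 12 rows; each row shifts and turns the commanded pose from where the row before left it; what a row does not reach is not made up. A row lasts 1/10 s, in which the tool goes at most 50 mm and 8.59 degrees, less where a joint would pass 70% of its speed; a pose out of reach is approached as far as the arm can. A call is refused whole if a number of a shift passes 50 or a number of a turn 8.59, either way. A call with a gripper value outside its range is refused whole. The fingers move at their own pace and stop on an object; FORCE is the grip in N (left out, the last holds). Time passes only in rows, so rows that do not move let the fingers close. It gives the time, the measured TCP pose, the force, the opening and the grip force at its end, in the units of the state.
- arm.sense(): the state, without advancing time (a new reading comes with each control period).
- arm.capture(name): name is "scene" or "top" or "wrist"; returns (picture, depth): 420x560x3 uint8, red, green, blue; 420x560 float32, m along the optical axis (not along the pixel's ray), 0 where there is no reading.
- arm.get_calibration(name): a dict with "camera_matrix" (3x3 intrinsics, pixels), "k1" (the pictures are not rectified: a ray, as slopes to the right and down, at radius r is drawn at 1 + k1 r^2 times it, then the intrinsics apply), "cam_to_world" (4x4, takes a point from camera to world coordinates). Camera axes: x right, y up, looking along -z (the intrinsics and any distortion apply to the point x, -y, -z); pixel columns grow to the right and rows downward; lengths in m; the calibration is good to about 2 mm. A picture is of the moment at which its call begins: read the wrist's pose just before it. get_calibration takes no time and is no camera call; for the wrist camera it gives the pose at the moment of the call.
- arm.finish_job(): hands the job in; it is judged then, once.
Trained networks look in the newest picture that a camera, given by its name, has taken for a name from the list of things; names that differ only in an ending like _2 or _b are one class to them, and where a whole thing is asked for, a point or a joint stands for the part that bears it (a point fixed in the world has none). Each returns a list of dicts, best first, with "conf" (0 to 1); they miss things now and then, are a little off and sometimes report something else, mostly with a low value. They report only what shows in the picture. A call takes as long as a camera call.
- arm.outline_of(target, camera): "mask" (420x560 bool, what is visible of it) and "rect" ([left, top, right, bottom] in pixels, round what is visible of it).
The state is a dict: "time": time; "q": joint angles; "dq": joint speeds; "tau": joint torques, N m; "eef_pos": TCP position; "tcp_rot": TCP orientation; "wrist_force": force on the tool from outside, world axes, zero at the start; "moment": the same for the moment, N m; "gripper_width": finger opening in m; "grasp_force": force on a finger pad.
Only numpy, scipy, OpenCV 4.12 (cv2) and the standard library are available. Lean on these libraries where they do the work, as an engineer would, in place of code of your own. Each camera call takes 0.05 s, during which the arm holds its last target. There are 200 camera calls.

## Working session

There is one attempt and no reset: what is moved stays moved. The work goes in short steps, Python scripts to look and compute and a shell command to move; the robot and the scene stay as the last step left them, time stands still between calls to the robot, and variables do not carry over. Pictures are saved under pics/ and viewed, at most 14 in all, crops included, and the job is handed in when it is done.

```bash
mkdir -p pics; ls; cat > h.py <<'E'
from rig import arm
import numpy as np, cv2
def pts(cam,depth,T=None):
    c=arm.get_calibration(cam);K=np.array(c["camera_matrix"]);k1=c["k1"]
    T=np.array(c["cam_to_world"]) if T is None else T
    v,u=np.mgrid[0:420,0:560]
    d=cv2.undistortPoints(np.stack([u.ravel(),v.ravel()],1).astype(float).reshape(-1,1,2),K,np.array([k1,0,0,0,0.])).reshape(420,560,2)
    p=np.stack([d[...,0]*depth,-d[...,1]*depth,-depth,np.ones_like(depth)],-1)@T.T
    p=p[...,:3];p[depth<=0]=np.nan
    return p
def save(n,im): cv2.imwrite(f"pics/{n}.png",im[...,::-1])
E
python3 - <<'E'
from h import *
s=arm.sense();print({k:np.round(v,3) for k,v in s.items()},arm.tcp_to_tips)
ims=[]
for cam in ["top","scene"]:
    im,d=arm.capture(cam);ims.append(im);P=pts(cam,d);np.save(cam+".npy",P);save(cam,im)
    print(cam,np.round(np.array(arm.get_calibration(cam)["cam_to_world"]),2).tolist())
    for n in ["rail","rack","filter0","scoop","brush","blade","canister","soap"]:
        for o in arm.outline_of(n,cam)[:4]:
            if o["conf"]<.3: continue
            m=o["mask"].astype(bool);q=P[m];q=q[~np.isnan(q[:,0])]
            if len(q)<5: continue
            print(n,round(o["conf"],2),o["rect"],len(q),"lo",np.percentile(q,2,0).round(3),"hi",np.percentile(q,98,0).round(3))
E
```

```text
pics
{'time': np.float64(0.0), 'q': array([ 1.192,  0.218,  1.615, -0.   ,  1.311, -0.112]), 'dq': array([-0.   , -0.002,  0.001,  0.   ,  0.001, -0.001]), 'tau': array([-0.0000e+00, -3.9684e+01, -3.0386e+01, -0.0000e+00,  1.0000e-02,
        0.0000e+00]), 'eef_pos': array([0.164, 0.602, 0.241]), 'tcp_rot': array([ 0.133,  0.991, -0.001, -0.   ]), 'wrist_force': array([ 0.476, -0.461, -0.364]), 'moment': array([ 0.005,  0.057, -0.079]), 'grasp_force': np.float64(0.0), 'gripper_width': np.float64(0.085)} 0.011
top [[0.02, 1.0, -0.09, 0.42], [-1.0, 0.02, -0.0, 0.01], [-0.0, 0.09, 1.0, 1.46], [0.0, 0.0, 0.0, 1.0]]
rail 0.56 [272.9, 175.5, 398.1, 201.3] 929 lo [ 0.592 -0.367  0.004] hi [0.669 0.003 0.153]
rack 0.78 [164.2, 164.6, 254.6, 193.8] 2352 lo [0.609 0.07  0.005] hi [0.691 0.326 0.03 ]
rack 0.65 [433.3, 210.8, 467.9, 232.3] 554 lo [ 0.505 -0.534  0.01 ] hi [ 0.557 -0.492  0.173]
filter0 0.65 [375.1, 240.4, 395.1, 259.9] 228 lo [ 0.418 -0.346  0.   ] hi [ 0.461 -0.314  0.099]
filter0 0.63 [207.2, 241.4, 219.7, 257.5] 221 lo [0.415 0.162 0.007] hi [0.46  0.21  0.097]
filter0 0.53 [
[... 809 characters left out ...]
318 0.001] hi [0.465 0.358 0.095]
filter0 0.65 [354.8, 218.2, 374.9, 257.3] 484 lo [0.429 0.171 0.004] hi [0.463 0.209 0.095]
filter0 0.59 [218.3, 150.9, 236.5, 186.6] 358 lo [ 0.424 -0.348  0.004] hi [ 0.461 -0.311  0.096]
scoop 0.78 [250.8, 150.5, 272.4, 206.1] 491 lo [ 0.347 -0.28  -0.001] hi [ 0.487 -0.158  0.161]
brush 0.54 [249.1, 149.1, 273.1, 207.1] 539 lo [ 0.408 -0.207 -0.001] hi [ 0.491 -0.157  0.161]
blade 0.81 [260.4, 162.3, 296.3, 231.4] 847 lo [ 0.385 -0.149 -0.001] hi [ 0.537 -0.043  0.16 ]
canister 0.62 [424.8, 269.3, 510.3, 355.1] 4785 lo [0.503 0.455 0.018] hi [0.606 0.601 0.159]
soap 0.68 [156.2, 125.8, 180.4, 169.8] 678 lo [ 0.512 -0.529  0.014] hi [ 0.561 -0.49   0.168]
```

```bash
python3 - <<'E'
from h import *
t=cv2.imread("pics/top.png")[140:290,40:490];cv2.imwrite("pics/v1.png",cv2.resize(t,(800,267),interpolation=cv2.INTER_CUBIC))
s=cv2.imread("pics/scene.png")[110:350,140:520];cv2.imwrite("pics/v2.png",cv2.resize(s,(800,505),interpolation=cv2.INTER_CUBIC))
for cam in ["top","scene"]:
    P=np.load(cam+".npy").reshape(-1,3);P=P[~np.isnan(P[:,0])]
    print(cam,"table z",np.median(P[(P[:,2]<.01)&(P[:,0]>.3)&(P[:,0]<.7)&(abs(P[:,1])<.4),2]))
    def box(x0,x1,y0,y1,z0,z1): return P[(P[:,0]>x0)&(P[:,0]<x1)&(P[:,1]>y0)&(P[:,1]<y1)&(P[:,2]>z0)&(P[:,2]<z1)]
    for n,(x,y) in dict(fR=(.44,-.33),fM=(.44,.187),fL=(.44,.335)).items():
        q=box(x-.05,x+.05,y-.05,y+.05,.087,.105)
        print(n,len(q),((np.percentile(q,3,0)+np.percentile(q,97,0))/2).round(4),np.median(q,0).round(4))
    for n,(x,y) in dict(scoop=(.43,-.19),blade=(.46,-.08)).items():
        q=box(x-.06,x+.06,y-.05,y+.05,.152,.175)
        g=box(x-.06,x+.1,y-.05,y+.05,-.01,.17); g=g[g[:,2]>.012]
        print(n,len(q),np.median(q,0).round(4),np.ptp(q,axis=0).round(3))
        h=box(x-.06,x+.1,y-.05,y+.05,.1035,.116);print("  arm",len(h),np.median(h,0).round(4),h.min(0).round(3),h.max(0).round(3))
        h=box(x-.06,x+.1,y-.05,y+.05,.006,.03);print("  head",len(h),np.median(h,0).round(4),h.min(0).round(3),h.max(0).round(3))
    q=box(.55,.75,-.345,-.02,.135,.165);f=np.polyfit(q[:,1],q[:,0],1);print("bar",len(q),f, q[:,2].max(),q[:,1].min(),q[:,1].max(), "x at -.18",np.polyval(f,-.18))
    q=box(.55,.75,-.42,.05,.1,.165);print("bar ends",np.percentile(q[:,1],[0.5,99.5]))
    q=box(.55,.75,.03,.37,.018,.035)[:,:2].astype(np.float32);r=cv2.minAreaRect(q);print("rack",len(q),r)
E
```

```text
top table z 2.6972385686496736e-05
fR 64 [ 0.4403 -0.3377  0.0947] [ 0.4391 -0.3376  0.0945]
fM 66 [0.4379 0.1851 0.0939] [0.4378 0.1849 0.0943]
fL 65 [0.4401 0.333  0.093 ] [0.44   0.3324 0.0937]
scoop 43 [ 0.4225 -0.1834  0.162 ] [0.019 0.014 0.015]
  arm 50 [ 0.4449 -0.1821  0.1106] [ 0.411 -0.189  0.104] [ 0.459 -0.177  0.115]
  head 196 [ 0.4658 -0.1827  0.0096] [ 0.371 -0.239  0.006] [ 0.529 -0.143  0.025]
blade 40 [ 0.4545 -0.0746  0.1616] [0.019 0.011 0.013]
  arm 39 [ 0.4793 -0.0748  0.1104] [ 0.443 -0.079  0.106] [ 0.491 -0.069  0.115]
  head 285 [ 0.4992 -0.0693  0.0083] [ 0.408 -0.13   0.006] [ 0.554 -0.031  0.028]
bar 433 [-0.07995708  0.6162821 ] 0.15717959895143152 -0.34497842324435674 -0.020712720687593382 x at -.18 0.6306743768074895
bar ends [-0.34479162 -0.01562655]
rack 1588 ((0.6514108180999756, 0.1983482539653778), (0.26965057849884033, 0.08175503462553024), 86.9252700805664)
scene table z -0.00017094045056720297
fR 42 [ 0.4376 -0.3331  0.093 ] [ 0.4374 -0.333   0.0933]
fM 68 [0.4406 0.1855 0.092 ] [0.4409 0.1866 0.0931]
fL 78 [0.4418 0.3368 0.0922] [0.4426 0.3376 0.0926]
scoop 36 [ 0.4216 -0.1772  0.1594] [0.025 0.018 0.012]
  arm 51 [ 0.4373 -0.1785  0.11  ] [ 0.411 -0.189  0.104] [ 0.46  -0.172  0.115]
  head 171 [ 0.4537 -0.1818  0.0151] [ 0.413 -0.213  0.006] [ 0.497 -0.154  0.03 ]
blade 43 [ 0.4583 -0.0722  0.1594] [0.024 0.02  0.013]
  arm 61 [ 0.4719 -0.0715  0.1101] [ 0.445 -0.081  0.104] [ 0.494 -0.063  0.116]
  head 256 [ 0.4981 -0.071   0.009 ] [ 0.445 -0.103  0.006] [ 0.54  -0.038  0.03 ]
bar 377 [-0.07395892  0.61817883] 0.1538500612648399 -0.3435647520548871 -0.02012997259210525 x at -.18 0.6314914391586351
bar ends [-0.34289253 -0.01369945]
rack 2150 ((0.6510299444198608, 0.19767451286315918), (0.27572405338287354, 0.08611995726823807), 87.47981262207031)
```

View pics/v1.png

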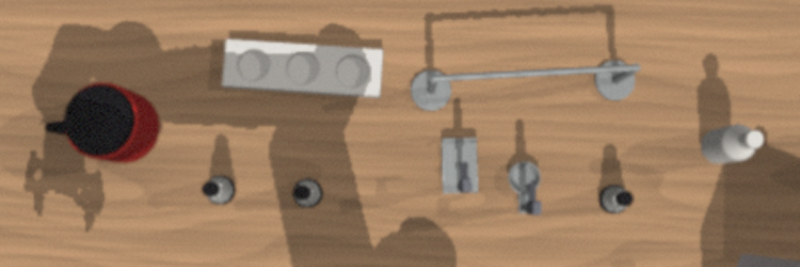

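View pics/v2.png

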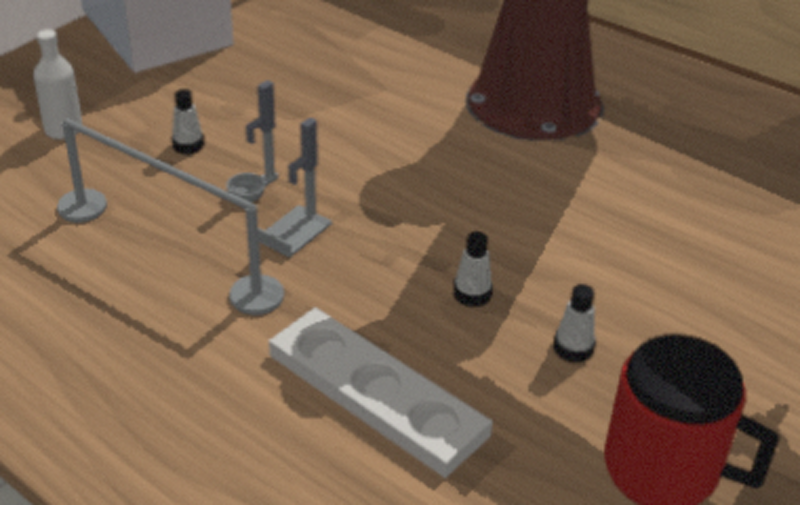

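```bash
python3 -m creep '[[[1,35,-33,0,7.6],[1,35,-33,0,7.6],[1,35,-33,0,0],[1,35,-33,0,0],[1,34,-34,0,0],[1,34,-34,0,0],[1,34,-34,0,0],[1,34,-34,0,0],[1,0,0,0,0],[1,0,0,0,0]]]' 40
python3 - <<'E'
from h import *
s=arm.sense();print(s["eef_pos"],s["tcp_rot"])
T=np.array(arm.get_calibration("wrist")["cam_to_world"]);im,d=arm.capture("wrist");save("w1",im)
P=pts("wrist",d,T);np.save("w1.npy",P);print(T.round(3).tolist())
for o in arm.outline_of("filter0","wrist"):
    q=P[o["mask"]];q=q[~np.isnan(q[:,0])];c=q[(q[:,2]>.088)]
    print(round(o["conf"],2),o["rect"],len(q),len(c)); 
    if len(c): print(((np.percentile(c,2,0)+np.percentile(c,98,0))/2).round(4),np.ptp(c,axis=0).round(3))
E
```

```text
time: 1.9
eef_pos: [0.4415, 0.3341, 0.2424]
tcp_rot: [0.002, 1.0, 0.0, -0.0]
wrist_force: [-1.5, 0.4, -0.1]
gripper_width: 0.0856
grasp_force: 0.0
[0.44145106 0.33412665 0.24237122] [ 2.22856187e-03  9.99997468e-01  2.59983527e-04 -1.74241263e-04]
[[0.005, -0.96, -0.281, 0.37], [1.0, 0.005, 0.001, 0.335], [0.001, -0.281, 0.96, 0.375], [0.0, 0.0, 0.0, 1.0]]
0.6 [261.6, 160.8, 299.8, 208.6] 1402 520
[0.439  0.3349 0.093 ] [0.025 0.025 0.009]
0.56 [119.7, 162.4, 183.9, 208.8] 1982 519
[0.4363 0.1863 0.0924] [0.026 0.024 0.008]
```

View pics/w1.png

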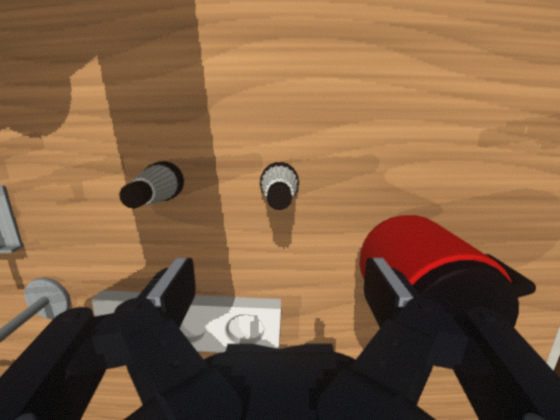

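```bash
python3 -m creep '[[[0.7,-2.5,1,-45,0],[0.7,0,0,-45,0],[0.7,0,0,-40,0],[0.7,0,0,-25,0],[0.7,0,0,-13,0],[0.7,0,0,0,0],[0,0,0,0,0],[0,0,0,0,0],[0,0,0,0,0],[0,0,0,0,0],[0,0,0,0,0],[0,0,0,0,0]]]' 40
python3 -m creep '[[[0,0,0,0,0],[0,0,0,20,0],[0,0,0,35,0],[0,0,0,30,0],[0,0,0,0,0],[0,0,0,0,0]]]' 
python3 - <<'E'
from h import *
s=arm.sense();print(s["eef_pos"],s["tcp_rot"])
T=np.array(arm.get_calibration("wrist")["cam_to_world"]);im,d=arm.capture("wrist");save("w2",im)
P=pts("wrist",d,T);np.save("w2.npy",P)
q=P.reshape(-1,3);q=q[(q[:,2]>.02)&(q[:,2]<.03)&(q[:,0]>.59)&(q[:,0]<.71)&(q[:,1]>.04)&(q[:,1]<.36)];print(len(q))
if len(q)>50: print(cv2.minAreaRect(q[:,:2].astype(np.float32)))
E
```

```text
time: 3.2
eef_pos: [0.44, 0.3367, 0.0766]
tcp_rot: [0.001, 1.0, 0.001, 0.002]
wrist_force: [-0.8, -1.0, 7.0]
gripper_width: 0.027
grasp_force: 38.6
time: 3.8
eef_pos: [0.4386, 0.3361, 0.1599]
tcp_rot: [0.001, 1.0, 0.001, 0.001]
wrist_force: [1.0, -0.5, -1.5]
gripper_width: 0.0271
grasp_force: 39.1
[0.43860921 0.33607613 0.15990839] [8.71930660e-04 9.99999189e-01 5.32857724e-04 7.59842842e-04]
653
((0.647019624710083, 0.14884214103221893), (0.17168742418289185, 0.08102220296859741), 86.82157897949219)
```

View pics/w2.png

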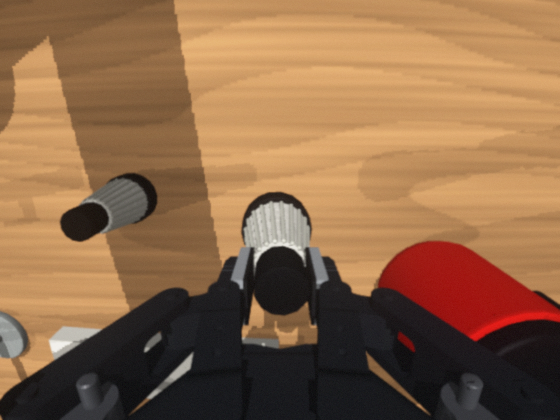

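```bash
python3 -m creep '[[[0,0,0,40,0],[0,20,-10,40,0],[0,35,-30,40,0],[0,35,-30,20,0],[0,35,-30,0,0],[0,35,-30,0,0],[0,0,0,0,0],[0,0,0,0,0],[0,0,0,0,0]]]'
cat > bores.py <<'E'
from h import *
import sys
def view(n):
    print(arm.sense()["eef_pos"].round(4))
    T=np.array(arm.get_calibration("wrist")["cam_to_world"]);im,d=arm.capture("wrist");save(n,im)
    P=pts("wrist",d,T);np.save(n+".npy",P);return P
def bores(P):
    q=P.reshape(-1,3)
    q=q[(q[:,0]>.58)&(q[:,0]<.72)&(q[:,1]>.04)&(q[:,1]<.36)]
    t=q[(q[:,2]>.019)&(q[:,2]<.031)];r=cv2.minAreaRect(t[:,:2].astype(np.float32));print("rect",len(t),r,np.median(t[:,2]))
    for h in [(.6557,.2829),(.6512,.198),(.6467,.1131)]:
        # rim: top-level points nearest the bore centre, robust circle fit r=27.5
        v=t[:,:2]-h;rr=np.hypot(*v.T);c=np.array(h)
        w=t[rr<.042][:,:2]
        from scipy.optimize import least_squares
        f=[]
        for a in np.arange(0,360,12):
            e=np.array([np.cos(np.radians(a)),np.sin(np.radians(a))])
            u=w-c;l=u@e;k=(abs(u@[-e[1],e[0]])<.003)&(l>.015)
            if k.sum()>2: f.append(c+e*np.percentile(l[k],5))
        f=np.array(f)
        if len(f)<8: print(h,"few",len(f));continue
        s=least_squares(lambda p:np.hypot(*(f-p[:2]).T)-p[2],[*h,.0275],loss="soft_l1",f_scale=.001)
        g=q[(np.hypot(q[:,0]-h[0],q[:,1]-h[1])<.032)&(q[:,2]<.014)]
        print(h,len(f),s.x.round(4),"floor",len(g),((np.percentile(g,2,0)+np.percentile(g,98,0))/2).round(4),np.ptp(g,axis=0).round(3))
if __name__=="__main__": bores(view(sys.argv[1]))
E
python3 bores.py w3
```

```text
time: 4.75
eef_pos: [0.5903, 0.2118, 0.2896]
tcp_rot: [0.001, 1.0, -0.0, -0.002]
wrist_force: [-0.3, -0.1, -0.4]
gripper_width: 0.0269
grasp_force: 39.3
[0.5903 0.2118 0.2896]
rect 4776 ((0.6503027677536011, 0.19798780977725983), (0.2705437242984772, 0.08118996769189835), 87.06446838378906) 0.025505728520853643
(0.6557, 0.2829) 26 [0.654  0.2838 0.0278] floor 938 [0.6569 0.2853 0.0108] [0.052 0.052 0.006]Traceback (most recent call last):
  File "bores.py", line 26, in <module>
    if __name__=="__main__": bores(view(sys.argv[1]))
                             ~~~~~^^^^^^^^^^^^^^^^^^^
  File "bores.py", line 25, in bores
    print(h,len(f),s.x.round(4),"floor",len(g),((np.percentile(g,2,0)+np.percentile(g,98,0))/2).round(4),np.ptp(g,axis=0).round(3))
                                                 ~~~~~~~~~~~~~^^^^^^^
    return _quantile_unchecked(
        a, q, axis, out, overwrite_input, method, keepdims, weights)
    return _ureduce(a,
                    func=_quantile_ureduce_func,
    ...<5 lines>...
                    overwrite_input=overwrite_input,
                    method=method)
    r = func(a, **kwargs)
    result = _quantile(arr,
                       quantiles=q,
    ...<2 lines>...
                       out=out,
                       weights=wgt)
    slices_having_nans = np.isnan(arr[-1, ...])
                                  ~~~^^^^^^^^^
IndexError: index -1 is out of bounds for axis 0 with size 0
```

View pics/w3.png

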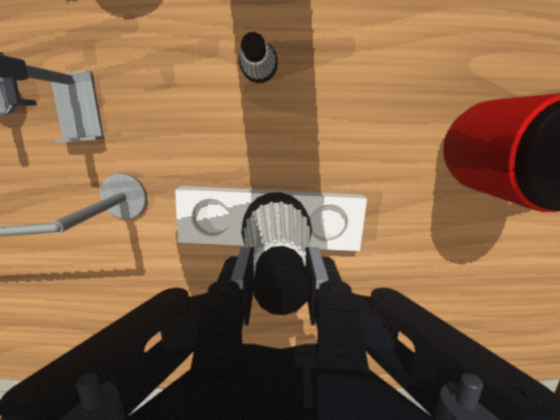

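```bash
sed -i 's/        print(h,len(f)/        if len(g)<20: print(h,s.x.round(4));continue\n        print(h,len(f)/' bores.py
cat > held.py <<'E'
from bores import *
def held(P):
    e=arm.sense()["eef_pos"];q=P.reshape(-1,3);q=q[np.hypot(q[:,0]-e[0],q[:,1]-e[1])<.04]
    r=q[:,2]-e[2]
    # cone points: TCP about 75 mm above underside; fit axis with cone radius model
    from scipy.optimize import least_squares
    k=(r<-.010)&(r>-.075);p=q[k];
    p=p[p[:,0]<e[0]-.003]
    def f(a):
        z=p[:,2]-e[2]+a[2];rad=np.where(z<.018,.025,np.interp(z,[.018,.070],[.023,.016]))
        return np.hypot(p[:,0]-a[0],p[:,1]-a[1])-rad
    s=least_squares(f,[e[0],e[1],.0745],loss="soft_l1",f_scale=.001)
    print("held axis",len(p),s.x.round(4),"rel tcp",(s.x[:2]-e[:2]).round(4),"rms",np.median(abs(s.fun)).round(4))
    return s.x
if __name__=="__main__":
    P=np.load(sys.argv[1]+".npy") if len(sys.argv)<3 else view(sys.argv[1])
    held(P);bores(P)
E
python3 held.py w3
```

```text
held axis 2846 [0.5905 0.2112 0.0793] rel tcp [ 0.0002 -0.001 ] rms 0.0007
rect 4776 ((0.6503027677536011, 0.19798780977725983), (0.2705437242984772, 0.08118996769189835), 87.06446838378906) 0.025505728520853643
(0.6557, 0.2829) 26 [0.654  0.2838 0.0278] floor 938 [0.6569 0.2853 0.0108] [0.052 0.052 0.006]
(0.6512, 0.198) [0.6601 0.2107 0.0532]
(0.6467, 0.1131) 30 [0.6454 0.1142 0.028 ] floor 956 [0.6482 0.1121 0.0108] [0.051 0.053 0.006]
```

```bash
python3 -m creep '[[[0,32,36,-20,0],[0,31.5,37,-40,0],[0,0,0,-40,0],[0,0,0,-40,0],[0,0,0,-24,0],[0,0,0,0,0],[0,0,0,0,0],[0,0,0,0,0]]]'
python3 held.py w4 1
```

```text
time: 5.6
eef_pos: [0.6489, 0.2765, 0.1401]
tcp_rot: [0.0, 1.0, 0.001, 0.002]
wrist_force: [0.6, 0.5, -0.4]
gripper_width: 0.0271
grasp_force: 39.1
[0.6489 0.2765 0.1401]
held axis 2797 [0.65   0.276  0.0773] rel tcp [ 0.0008 -0.0004] rms 0.0007
rect 16098 ((0.6504267454147339, 0.19820082187652588), (0.27196794748306274, 0.08115746080875397), 87.11103820800781) 0.025576908707270363
(0.6557, 0.2829) 21 [0.6582 0.2804 0.0317] floor 615 [0.6471 0.2891 0.0107] [0.038 0.049 0.005]
(0.6512, 0.198) 30 [0.65   0.1993 0.0277] floor 2412 [0.652  0.1968 0.0111] [0.052 0.052 0.006]
(0.6467, 0.1131) 30 [0.6458 0.1147 0.0278] floor 2125 [0.6478 0.1093 0.0112] [0.053 0.049 0.006]
```

```bash
python3 -m creep '[[[0,4.3,7.6,0,0],[0,0,0,-20,0],[0,0,0,-10,0],[0,0,0,0,0],[0,0,0,0,0]]]'
python3 held.py w5 1
```

```text
time: 6.15
eef_pos: [0.6517, 0.283, 0.107]
tcp_rot: [0.001, 1.0, -0.0, -0.0]
wrist_force: [0.4, 0.5, -1.8]
gripper_width: 0.0269
grasp_force: 39.1
[0.6517 0.283  0.107 ]
held axis 2815 [0.6523 0.2825 0.079 ] rel tcp [ 0.0002 -0.0006] rms 0.0007
rect 20598 ((0.6505767107009888, 0.19843268394470215), (0.2716714143753052, 0.08149312436580658), 87.08243560791016) 0.02558590582250174
(0.6557, 0.2829) 21 [0.656  0.2827 0.0292] floor 249 [0.6439 0.2903 0.0108] [0.029 0.047 0.005]
(0.6512, 0.198) 30 [0.65   0.1992 0.0278] floor 3040 [0.6521 0.1959 0.011 ] [0.052 0.052 0.006]
(0.6467, 0.1131) 30 [0.6456 0.1149 0.0278] floor 2545 [0.6478 0.1086 0.0113] [0.053 0.048 0.014]
```

```bash
python3 -m creep '[[[0,2,1,0,0],[0,0,0,-4,0],[0,0,0,-4,0],[0,0,0,-4,0],[0,0,0,-4,0],[0,0,0,0,0],[0,0,0,0,0]]]'
python3 held.py w6 1 | head -2
```

```text
time: 6.9
eef_pos: [0.6535, 0.2839, 0.0905]
tcp_rot: [0.001, 1.0, -0.0, -0.0]
wrist_force: [0.8, -0.1, -0.5]
gripper_width: 0.0271
grasp_force: 39.1
[0.6535 0.2839 0.0905]
held axis 5372 [0.6517 0.2835 0.0822] rel tcp [-0.002  -0.0005] rms 0.0027
```

```bash
python3 -m creep '[[[0,0,0,-2,0],[0,0,0,-2,0],[0,0,0,0,0],[0,0,0,0,0]]]'; python3 -m creep '[[[0.35,0,0,0,0],[0.35,0,0,0,0],[0.35,0,0,0,0],[0.35,0,0,30,0],[0.5,0,0,50,0],[0.7,0,-20,45,0],[0.7,-40,-20,45,0],[0.7,-40,-20,0,0],[0.7,-40,-20,0,0],[0.7,-40,-9,0,0],[0.7,0,0,0,0],[0.7,0,0,0,0]]]'
cat > filt.py <<'E'
from bores import *
P=view(sys.argv[1])
for o in arm.outline_of("filter0","wrist"):
    q=P[o["mask"]];q=q[~np.isnan(q[:,0])];z=np.percentile(q[:,2],99) if len(q) else 0;c=q[q[:,2]>z-.006] if len(q) else []
    if len(c): print(round(o["conf"],2),np.round(o["rect"]),"topz",z.round(4),((np.percentile(c,2,0)+np.percentile(c,98,0))/2).round(4),np.ptp(c,axis=0).round(3))
E
python3 filt.py w7
```

```text
time: 7.35
eef_pos: [0.6537, 0.284, 0.087]
tcp_rot: [0.001, 1.0, -0.0, -0.0]
wrist_force: [0.0, 1.1, -1.0]
gripper_width: 0.0267
grasp_force: 39.0
time: 8.55
eef_pos: [0.5018, 0.1992, 0.2479]
tcp_rot: [0.001, 1.0, 0.0, 0.001]
wrist_force: [0.2, -1.0, 0.8]
gripper_width: 0.0602
grasp_force: 0.0
[0.5018 0.1992 0.2479]
0.91 [321. 274. 350. 338.] topz 0.1059 [0.5803 0.2511 0.1966] [0.179 0.06  0.214]
0.77 [245. 110. 287. 152.] topz 0.0961 [0.437  0.1855 0.0946] [0.023 0.025 0.006]
```

```bash
python3 -m creep '[[[0.7,-35,-7,-30,0],[0.7,-29,-7,-35,0],[0.7,0,0,-40,0],[0.7,0,0,-40,0],[0.7,0,0,-20,0],[0.7,0,0,-8,0],[0.7,0,0,0,0],[0,0,0,0,0],[0,0,0,0,0],[0,0,0,0,0],[0,0,0,0,0],[0,0,0,0,0]]]'
python3 -m creep '[[[0,0,0,0,0],[0,0,0,25,0],[0,0,0,40,0],[0,30,5,25,0],[0,40,5,0,0],[0,40,5,0,0],[0,40,0,0,0],[0,40,0,0,0],[0,20,0,0,0],[0,0,0,0,0],[0,0,0,0,0],[0,0,0,0,0]]]'
python3 held.py w8 1;
```

```text
time: 9.85
eef_pos: [0.4402, 0.1855, 0.0764]
tcp_rot: [0.001, 1.0, 0.0, 0.002]
wrist_force: [-0.1, -0.8, 5.4]
gripper_width: 0.0266
grasp_force: 39.3
time: 11.05
eef_pos: [0.6465, 0.2003, 0.1638]
tcp_rot: [0.001, 1.0, -0.0, -0.001]
wrist_force: [-0.3, 0.0, -1.8]
gripper_width: 0.0268
grasp_force: 39.2
[0.6465 0.2003 0.1638]
held axis 2909 [0.6433 0.2005 0.0803] rel tcp [-0.0033  0.0001] rms 0.0007
rect 13161 ((0.6503645181655884, 0.19882270693778992), (0.27103191614151, 0.08112164586782455), 87.14073181152344) 0.025612019175979217
(0.6557, 0.2829) 26 [0.6577 0.2861 0.0263] floor 62 [0.652  0.2863 0.0113] [0.044 0.05  0.005]
(0.6512, 0.198) 20 [0.6556 0.199  0.0322] floor 395 [0.6352 0.1982 0.0108] [0.021 0.054 0.004]
(0.6467, 0.1131) 30 [0.6456 0.1143 0.0277] floor 2072 [0.6474 0.1118 0.0109] [0.053 0.052 0.006]
```

```bash
python3 - <<'E'
from h import *
im,d=arm.capture("top");P=pts("top",d);save("t2",im)
q=P.reshape(-1,3);q=q[(q[:,0]>.58)&(q[:,0]<.72)&(q[:,1]>.24)&(q[:,1]<.33)&(q[:,2]>.06)]
c=q[q[:,2]>.095];print(len(q),len(c),c.mean(0).round(4),np.percentile(c[:,2],[50,90]))
q=P.reshape(-1,3);q=q[(abs(q[:,0]-.44)<.07)&(abs(q[:,1]+.34)<.07)&(q[:,2]>.088)];print("fR",q.mean(0).round(4))
E
```

```text
384 335 [0.6389 0.252  0.4309] [0.49566988 0.51401337]
fR [ 0.4393 -0.3381  0.0938]
```

```bash
python3 -m creep '[[[0,6.7,-1.5,0,0],[0,0,0,-30,0],[0,0,0,-22,0],[0,0,0,0,0],[0,0,0,0,0]]]'
python3 held.py w9 1
```

```text
time: 11.65
eef_pos: [0.6546, 0.1986, 0.1123]
tcp_rot: [0.001, 1.0, -0.0, -0.0]
wrist_force: [0.7, -0.3, -0.3]
gripper_width: 0.0265
grasp_force: 39.2
[0.6546 0.1986 0.1123]
held axis 2967 [0.652  0.1988 0.0786] rel tcp [-0.0037 -0.0001] rms 0.0007
rect 19727 ((0.6505709886550903, 0.19861957430839539), (0.271592378616333, 0.08132059127092361), 87.08172607421875) 0.025635944923848464
(0.6557, 0.2829) 25 [0.6575 0.2861 0.0266] floor 66 [0.6522 0.2846 0.0117] [0.046 0.047 0.005]
(0.6512, 0.198) 23 [0.6533 0.1986 0.0301] floor 527 [0.6377 0.1991 0.0108] [0.029 0.055 0.005]
(0.6467, 0.1131) 30 [0.6457 0.1143 0.0278] floor 3020 [0.6475 0.1112 0.0111] [0.053 0.053 0.006]
```

```bash
python3 -m creep '[[[0,-1.5,0,0,0],[0,0,0,-5,0],[0,0,0,-4,0],[0,0,0,-4,0],[0,0,0,-4,0],[0,0,0,0,0],[0,0,0,0,0]]]'
```

```text
time: 12.4
eef_pos: [0.6532, 0.1987, 0.0951]
tcp_rot: [0.001, 1.0, -0.0, -0.0]
wrist_force: [0.1, 0.5, -1.3]
gripper_width: 0.0267
grasp_force: 39.2
```

```bash
python3 -m creep '[[[0,0,0,-3,0],[0,0,0,-3,0],[0,0,0,-2,0],[0,0,0,0,0],[0,0,0,0,0]]]'; python3 -m creep '[[[0.35,0,0,0,0],[0.35,0,0,0,0],[0.35,0,0,0,0],[0.35,0,0,30,0],[0.5,0,0,50,0],[0.7,-40,-10,45,0],[0.7,-40,-20,20,0],[0.7,-40,-20,0,0],[0.7,-10,-40,0,0],[0.7,0,-45,0,0],[0.7,0,-45,0,0],[0.7,0,-45,0,0]]]'
python3 -m creep '[[[0.7,0,-45,0,0],[0.7,0,-45,0,0],[0.7,0,-45,0,0],[0.7,0,-45,0,0],[0.7,-30,-35,0,0],[0.7,-30,-35,0,0],[0.7,0,-35,0,0],[0.7,0,0,0,0],[0.7,0,0,0,0]]]'
python3 - <<'E'
from h import *
im,d=arm.capture("top");P=pts("top",d);save("t3",im)
for x,y in [(.6544,.2835),(.65,.199)]:
    q=P.reshape(-1,3);q=q[(abs(q[:,0]-x)<.04)&(abs(q[:,1]-y)<.04)&(q[:,2]>.09)]
    print(len(q),q.mean(0).round(4),np.percentile(q[:,2],[50,95]).round(4))
im,d=arm.capture("scene");P=pts("scene",d);save("s3",im)
for x,y in [(.6544,.2835),(.65,.199)]:
    q=P.reshape(-1,3);q=q[(abs(q[:,0]-x)<.04)&(abs(q[:,1]-y)<.04)&(q[:,2]>.09)]
    print(len(q),q.mean(0).round(4),np.percentile(q[:,2],[50,95]).round(4))
cv2.imwrite("pics/v3.png",cv2.resize(cv2.imread("pics/s3.png")[110:350,140:520],(800,505)))
E
python3 filt.py w10
```

```text
time: 12.9
eef_pos: [0.6534, 0.1987, 0.0874]
tcp_rot: [0.001, 1.0, 0.0, -0.0]
wrist_force: [0.1, 0.4, -1.7]
gripper_width: 0.0266
grasp_force: 39.2
time: 14.1
eef_pos: [0.5306, -0.0259, 0.2252]
tcp_rot: [0.0, 1.0, -0.0, 0.001]
wrist_force: [1.2, -0.4, 0.7]
gripper_width: 0.0598
grasp_force: 0.0
time: 15.0
eef_pos: [0.4706, -0.3101, 0.2247]
tcp_rot: [0.002, 1.0, 0.0, 0.0]
wrist_force: [-0.2, -0.2, 0.1]
gripper_width: 0.0601
grasp_force: 0.0
60 [0.654  0.28   0.1033] [0.1041 0.1077]
71 [0.6502 0.1976 0.103 ] [0.1035 0.1087]
125 [0.6573 0.2839 0.1003] [0.1017 0.1055]
108 [0.6543 0.2001 0.1007] [0.1022 0.1056]
[ 0.4709 -0.3087  0.2244]
0.69 [231. 137. 276. 181.] topz 0.0961 [ 0.4365 -0.337   0.0944] [0.025 0.026 0.006]
```

View pics/v3.png

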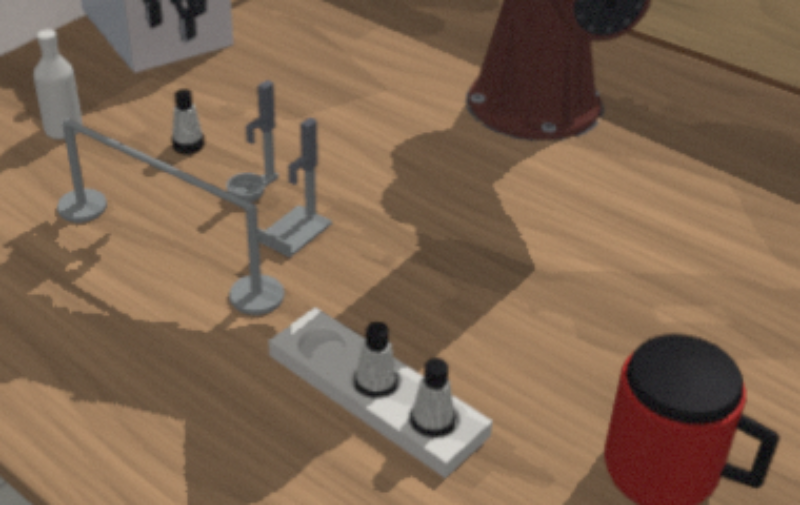

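```bash
python3 -m creep '[[[0.7,-17,-14,-30,0],[0.7,-16,-14,-35,0],[0.7,0,0,-40,0],[0.7,0,0,-28,0],[0.7,0,0,-11,0],[0.7,0,0,-6,0],[0.7,0,0,0,0],[0,0,0,0,0],[0,0,0,0,0],[0,0,0,0,0],[0,0,0,0,0],[0,0,0,0,0]]]'
python3 -m creep '[[[0,0,0,0,0],[0,0,0,30,0],[0,0,0,45,0],[0,0,0,45,0],[0,0,0,45,0],[0,0,0,45,0],[0,10,40,0,0],[0,10,45,0,0],[0,10,45,0,0],[0,15,45,0,0],[0,15,45,0,0],[0,15,45,0,0]]]'
python3 -m creep '[[[0,15,45,0,0],[0,20,45,0,0],[0,20,45,0,0],[0,25,40,0,0],[0,25,15,-30,0],[0,25,0,-35,0],[0,0,0,-35,0],[0,0,0,0,0],[0,0,0,0,0],[0,0,0,0,0]]]'
python3 held.py w11 1
```

```text
time: 16.4
eef_pos: [0.439, -0.3384, 0.0765]
tcp_rot: [0.001, 1.0, -0.001, 0.001]
wrist_force: [0.1, 2.0, 5.5]
gripper_width: 0.027
grasp_force: 39.1
time: 17.6
eef_pos: [0.5127, -0.0708, 0.2846]
tcp_rot: [0.001, 1.0, -0.0, 0.0]
wrist_force: [-0.5, -0.7, -0.8]
gripper_width: 0.0263
grasp_force: 39.2
time: 18.6
eef_pos: [0.644, 0.1174, 0.1872]
tcp_rot: [0.001, 1.0, 0.0, 0.002]
wrist_force: [0.1, -0.9, -0.7]
gripper_width: 0.0264
grasp_force: 39.3
[0.644  0.1174 0.1872]
held axis 2880 [0.6427 0.1183 0.0784] rel tcp [-0.0015  0.0009] rms 0.0007
rect 10390 ((0.6505187749862671, 0.19923634827136993), (0.269981324672699, 0.08127672970294952), 87.03362274169922) 0.02565409629350185
(0.6557, 0.2829) 26 [0.6567 0.2872 0.0266] floor 29 [0.6564 0.2851 0.0114] [0.051 0.032 0.004]
(0.6512, 0.198) 26 [0.6533 0.202  0.0255] floor 67 [0.6495 0.1988 0.0114] [0.049 0.05  0.005]
(0.6467, 0.1131) 20 [0.6476 0.1146 0.0293] floor 817 [0.6364 0.1134 0.0107] [0.033 0.054 0.004]
```

```bash
python3 -m creep '[[[0,3,-4,0,0],[0,0,0,-35,0],[0,0,0,-30,0],[0,0,0,-12,0],[0,0,0,0,0],[0,0,0,0,0]]]'
python3 held.py w12 1
```

```text
time: 19.25
eef_pos: [0.6469, 0.1134, 0.109]
tcp_rot: [0.001, 1.0, 0.0, 0.001]
wrist_force: [0.7, 0.9, -0.5]
gripper_width: 0.0266
grasp_force: 39.3
[0.6469 0.1134 0.109 ]
held axis 2881 [0.6455 0.1144 0.0786] rel tcp [-0.0019  0.0008] rms 0.0007
rect 17400 ((0.6507446765899658, 0.19898241758346558), (0.2709234952926636, 0.08153378963470459), 87.12232208251953) 0.025674888468980958
(0.6557, 0.2829) 24 [0.6566 0.2871 0.0263] floor 42 [0.6561 0.287  0.0114] [0.051 0.03  0.005]
(0.6512, 0.198) 25 [0.6538 0.202  0.0262] floor 82 [0.6501 0.1974 0.0118] [0.048 0.048 0.004]
(0.6467, 0.1131) 23 [0.6483 0.1142 0.0296] floor 349 [0.6337 0.1138 0.0108] [0.026 0.055 0.005]
```

```bash
python3 -m creep '[[[0,0,0,-5,0],[0,0,0,-4,0],[0,0,0,-4,0],[0,0,0,0,0],[0,0,0,0,0]]]';python3 -m creep '[[[0,0,0,-4,0],[0,0,0,-3,0],[0,0,0,-2,0],[0,0,0,0,0],[0,0,0,0,0]]]'
```

```text
time: 19.8
eef_pos: [0.6455, 0.1135, 0.0941]
tcp_rot: [0.001, 1.0, -0.0, -0.0]
wrist_force: [-0.0, -0.2, 0.3]
gripper_width: 0.0266
grasp_force: 39.3
time: 20.3
eef_pos: [0.6462, 0.1136, 0.0867]
tcp_rot: [0.001, 1.0, 0.0, 0.0]
wrist_force: [-2.9, -0.1, 6.4]
gripper_width: 0.0265
grasp_force: 40.3
```

```bash
python3 -m creep '[[[0.35,0,0,0,0],[0.35,0,0,0,0],[0.35,0,0,0,0],[0.35,0,0,30,0],[0.5,0,0,45,0],[0.6,-10,0,45,0],[0.6,-20,-10,40,0],[0.6,-25,-25,35,0],[0.6,-25,-40,20,0],[0.6,-25,-40,0,0],[0.6,-21,-40,0,0],[0.6,0,-45,0,0]]]'
python3 -m creep '[[[0.6,0,-38,0,0],[0.6,0,0,0,0],[0.6,0,0,0,0]]]'
cat > tools.py <<'E'
from bores import *
P=view(sys.argv[1])
q=P.reshape(-1,3);q=q[(q[:,2]>.003)&(q[:,2]<.17)]
for n,(x,y) in dict(scoop=(.424,-.181),blade=(.457,-.0735)).items():
    p=q[(q[:,0]>x-.03)&(q[:,0]<x+.1)&(abs(q[:,1]-y)<.045)]
    t=p[p[:,2]>.157];t=t[np.hypot(t[:,0]-x,t[:,1]-y)<.03]
    print(n,"top rect",len(t),cv2.minAreaRect(t[:,:2].astype(np.float32)),np.median(t[:,2]).round(4))
    a=p[(p[:,2]>.105)&(p[:,2]<.115)&(p[:,0]>x+.012)];print("  arm",len(a),cv2.minAreaRect(a[:,:2].astype(np.float32)))
    if n=="blade": hd=p[p[:,2]<.024]
    else: hd=p[(p[:,2]<.024)&(p[:,0]>x+.018)]
    print("  head",len(hd),cv2.minAreaRect(hd[:,:2].astype(np.float32)),hd.mean(0).round(4))
m=P.reshape(-1,3);m=m[(m[:,2]>.142)&(m[:,2]<.156)&(m[:,0]>.58)&(m[:,0]<.68)&(m[:,1]<-.03)&(m[:,1]>-.33)]
if len(m)>30:print("bar",len(m),np.polyfit(m[:,1],m[:,0],1),m[:,1].min(),m[:,1].max())
E
python3 tools.py w13
python3 - <<'E'
from h import *
for cam in ["top","scene"]:
    im,d=arm.capture(cam);P=pts(cam,d).reshape(-1,3)
    for x,y in [(.6544,.2835),(.65,.199),(.6457,.1143)]:
        q=P[(abs(P[:,0]-x)<.04)&(abs(P[:,1]-y)<.04)&(P[:,2]>.09)&(P[:,2]<.13)]
        print(len(q),q.mean(0).round(4),np.percentile(q[:,2],[50,95]).round(4))
E
```

```text
time: 21.5
eef_pos: [0.5177, -0.0861, 0.2996]
tcp_rot: [0.0, 1.0, 0.0, -0.001]
wrist_force: [1.2, 0.4, 0.3]
gripper_width: 0.0515
grasp_force: 0.0
time: 21.8
eef_pos: [0.5198, -0.1241, 0.2993]
tcp_rot: [0.002, 1.0, 0.0, -0.001]
wrist_force: [-1.3, 0.0, 0.3]
gripper_width: 0.0512
grasp_force: 0.0
[ 0.5198 -0.1241  0.2993]
scoop top rect 404 ((0.4201947748661041, -0.18242482841014862), (0.013941805809736252, 0.022011931985616684), 87.37920379638672) 0.1623
  arm 251 ((0.44665688276290894, -0.18245723843574524), (0.012255402281880379, 0.020857423543930054), 89.86799621582031)
  head 1026 ((0.48248785734176636, -0.17434565722942352), (0.08288224786520004, 0.06886710226535797), 4.196717262268066) [ 0.4716 -0.1821  0.0099]
blade top rect 366 ((0.45307284593582153, -0.07564804702997208), (0.020720554515719414, 0.013379170559346676), 2.695383071899414) 0.1623
  arm 235 ((0.4797842502593994, -0.07323931157588959), (0.022074934095144272, 0.011836694553494453), 2.7794413566589355)
  head 2014 ((0.48977130651474, -0.07450827956199646), (0.1139034554362297, 0.08345872163772583), 3.113905668258667) [ 0.4962 -0.0781  0.0079]
bar 1178 [-0.06909104  0.61526629] -0.3298401176045006 -0.07090654934047887
62 [0.6538 0.2799 0.1028] [0.1032 0.1092]
71 [0.6499 0.1972 0.1033] [0.1039 0.109 ]
68 [0.6441 0.1137 0.1028] [0.1036 0.1074]
125 [0.6578 0.2839 0.1007] [0.1023 0.106 ]
107 [0.6541 0.2    0.1009] [0.1022 0.1052]
100 [0.6483 0.117  0.1009] [0.1025 0.1062]
```

View pics/w13.png

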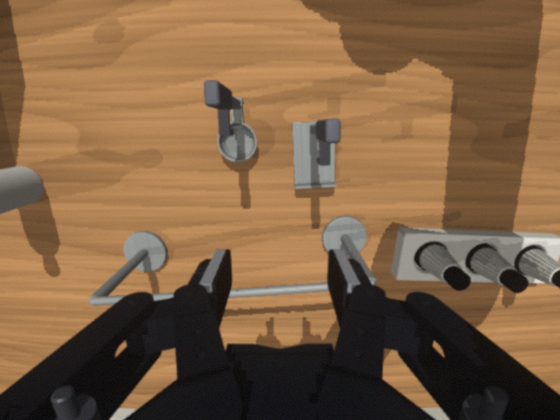

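```bash
python3 -m creep '[[[0.6,-33,24,0,3],[0.6,-34,24.5,0,0],[0.6,0,0,-40,0],[0.6,0,0,-30,0],[0.6,0,0,0,0],[0.6,0,0,0,0]]]' 80; python3 tools.py w14 | head -5
```

```text
time: 22.55
eef_pos: [0.4532, -0.0741, 0.2299]
tcp_rot: [-0.026, 1.0, 0.0, -0.0]
wrist_force: [0.1, 0.7, 0.2]
gripper_width: 0.0512
grasp_force: 0.0
[ 0.4532 -0.0741  0.2299]
scoop top rect 624 ((0.4201033413410187, -0.1819407045841217), (0.021884871646761894, 0.014256278984248638), 2.045168876647949) 0.1622
  arm 359 ((0.44706395268440247, -0.18207988142967224), (0.012917655520141125, 0.021827900782227516), 89.82653045654297)
  head 1406 ((0.4699353277683258, -0.1818578988313675), (0.05487867817282677, 0.05416937917470932), 37.17629623413086) [ 0.4712 -0.1839  0.01  ]
blade top rect 527 ((0.4526388347148895, -0.07429995387792587), (0.021734001114964485, 0.01344685722142458), 2.3452301025390625) 0.1623
```

```bash
python3 -m creep '[[[0.6,0,0,-40,0],[0.6,0,0,-35,0],[0.6,0,0,-15,0],[0.6,0,0,-5,0],[0.6,0,0,0,0],[0,0,0,0,0],[0,0,0,0,0],[0,0,0,0,0],[0,0,0,0,0],[0,0,0,0,0],[0,0,0,0,0]]]' 80; python3 -m creep '[[[0,0,0,10,0],[0,0,0,20,0],[0,0,0,25,1],[0,0,0,25,0],[0,0,0,0,0],[0,0,0,0,0]]]'
cat > heldtool.py <<'E'
from bores import *
import json
# tool points near gripper: estimate underside plane / hook arm / grip axis
P=view(sys.argv[1]);s=arm.sense();e=s["eef_pos"]
q=P.reshape(-1,3)-e;q=q[(q[:,0]>-.04)&(q[:,0]<.12)&(abs(q[:,1])<.05)&(q[:,2]<-.014)&(q[:,2]>-.16)]
a=q[(q[:,2]>-.06)&(abs(q[:,1])<.02)];print("upper",len(a),a.min(0).round(3),a.max(0).round(3))
h=q[q[:,2]<-.1]
if len(h)>20:
  print("head rel tcp",len(h),cv2.minAreaRect(h[:,:2].astype(np.float32)),np.percentile(h,[2,98],0).round(3).tolist())
  f=np.linalg.lstsq(np.c_[h[:,:2],np.ones(len(h))],h[:,2],rcond=None)[0];print("plane z=ax+by+c",f.round(4))
print(2*np.degrees(np.arctan2(s["tcp_rot"][0],s["tcp_rot"][1])))
E
python3 heldtool.py w15
```

```text
time: 23.7
eef_pos: [0.4547, -0.0755, 0.1367]
tcp_rot: [-0.025, 1.0, -0.001, 0.002]
wrist_force: [-1.6, -0.8, 5.7]
gripper_width: 0.0133
grasp_force: 78.9
time: 24.3
eef_pos: [0.4531, -0.0749, 0.2147]
tcp_rot: [-0.034, 0.999, -0.0, 0.0]
wrist_force: [-0.1, 0.4, -2.8]
gripper_width: 0.0131
grasp_force: 77.9
[ 0.4531 -0.0749  0.2147]
upper 408 [-0.012 -0.007 -0.059] [-0.006  0.007 -0.014]
head rel tcp 2726 ((0.020654622465372086, 0.0019740816205739975), (0.06467078626155853, 0.06010869890451431), 3.9146831035614014) [[-0.012, -0.027, -0.131], [0.045, 0.031, -0.114]]
plane z=ax+by+c [-0.0395 -0.0015 -0.1279]
-3.9122624195229694
```

View pics/w15.png

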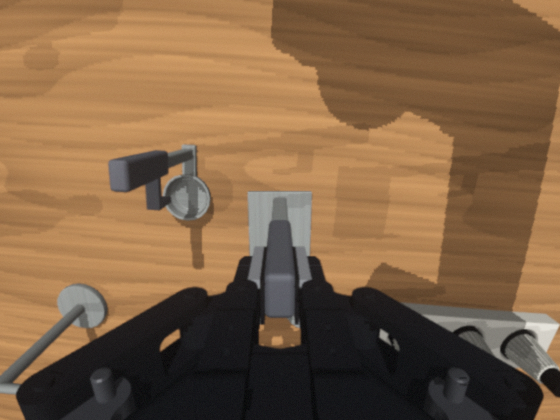

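```bash
python3 -m creep '[[[0,15,-14,0,0],[0,20,-14,0,0],[0,20,-13,0,0],[0,20,0,0,0],[0,20,0,0,0],[0,20,0,0,0],[0,0,0,0,0],[0,0,0,0,0]]]'; python3 heldtool.py w16
python3 - <<'E'
from h import *
im,d=arm.capture("scene");P=pts("scene",d).reshape(-1,3);save("s4",im)
cv2.imwrite("pics/v4.png",cv2.resize(im[120:300,150:330,::-1],(600,600)))
E
```

```text
time: 25.15
eef_pos: [0.5667, -0.1155, 0.2125]
tcp_rot: [-0.034, 0.999, 0.001, -0.002]
wrist_force: [-1.5, -0.9, -0.6]
gripper_width: 0.013
grasp_force: 78.1
[ 0.5667 -0.1155  0.2125]
upper 432 [-0.013 -0.007 -0.046] [-0.009  0.007 -0.014]
head rel tcp 2726 ((0.019428608939051628, 0.0024948157370090485), (0.06509413570165634, 0.060234490782022476), 3.8746230602264404) [[-0.013, -0.027, -0.133], [0.044, 0.032, -0.113]]
plane z=ax+by+c [-0.049  -0.0017 -0.1294]
-3.919956130892152
```

View pics/v4.png

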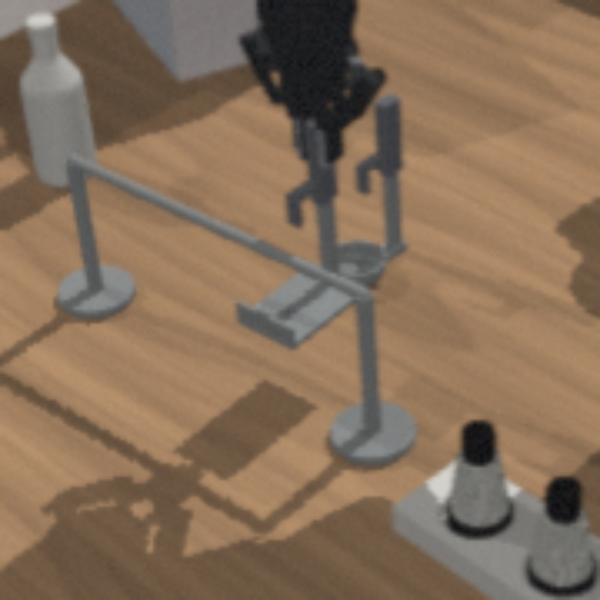

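```bash
python3 -m creep '[[[0,0,0,4,0],[0,12,0,0,0],[0,12,0,0,0],[0,8,0,0,0],[0,6,0,0,0],[0,0,0,0,0],[0,0,0,0,0]]]'; python3 -m creep '[[[0,0,0,-6,0],[0,0,0,-6,0],[0,0,0,-6,0],[0,0,0,-6,0],[0,0,0,0,0],[0,0,0,0,0]]]'
```

```text
time: 25.95
eef_pos: [0.6062, -0.1159, 0.2185]
tcp_rot: [-0.034, 0.999, 0.0, -0.0]
wrist_force: [-0.9, 0.9, -2.1]
gripper_width: 0.013
grasp_force: 78.2
time: 26.55
eef_pos: [0.606, -0.116, 0.1945]
tcp_rot: [-0.034, 0.999, 0.0, -0.0]
wrist_force: [0.2, -0.1, -0.7]
gripper_width: 0.0131
grasp_force: 78.2
```

```bash
python3 -m creep '[[[0,0,0,-4,0],[0,0,0,-4,0],[0,0,0,-2,0],[0,0,0,0,0],[0,0,0,0,0]]]';  python3 -m creep '[[[0,0,0,-2,0],[0,0,0,-1,0],[0,0,0,0,0],[0,0,0,0,0]]]'
python3 - <<'E'
from h import *
im,d=arm.capture("scene");save("s5",im)
cv2.imwrite("pics/v5.png",cv2.resize(im[140:260,190:310,::-1],(600,600)))
E
```

```text
time: 27.05
eef_pos: [0.6063, -0.116, 0.1848]
tcp_rot: [-0.034, 0.999, -0.0, -0.0]
wrist_force: [0.3, 1.0, -1.2]
gripper_width: 0.0136
grasp_force: 78.2
time: 27.45
eef_pos: [0.6063, -0.116, 0.1819]
tcp_rot: [-0.034, 0.999, 0.0, -0.0]
wrist_force: [1.2, -0.8, -1.8]
gripper_width: 0.0134
grasp_force: 78.2
```

View pics/v5.png

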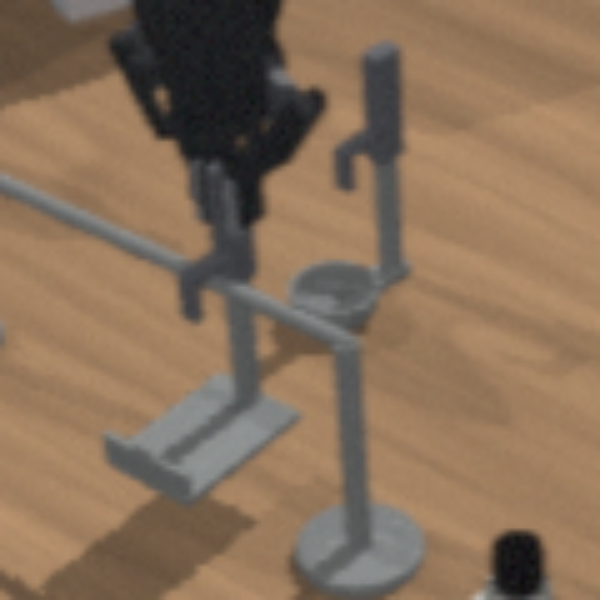

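```bash
python3 -m creep '[[[0,0,0,-1,0],[0,0,0,-1,0],[0,0,0,0,0],[0,0,0,0,0]]]';  python3 -m creep '[[[0,0,0,-1,0],[0,0,0,0,0],[0,0,0,0,0]]]'; python3 -m creep '[[[0,0,0,-1,0],[0,0,0,0,0],[0,0,0,0,0]]]' | grep -E "pos|wrist"
```

```text
time: 27.9
eef_pos: [0.6064, -0.1161, 0.1816]
tcp_rot: [-0.034, 0.999, -0.0, 0.0]
wrist_force: [-3.4, 1.2, 5.1]
gripper_width: 0.0131
grasp_force: 79.4
time: 28.2
eef_pos: [0.6064, -0.1161, 0.1815]
tcp_rot: [-0.034, 0.999, -0.0, 0.0]
wrist_force: [-4.3, 1.1, 9.5]
gripper_width: 0.0129
grasp_force: 79.9
eef_pos: [0.6064, -0.1161, 0.1814]
wrist_force: [-6.7, 2.1, 11.9]
```

```bash
python3 -m creep '[[[0,0,0,2,0],[0,0,0,0,0]]]' 20 | grep -E "wrist|pos|grasp"; python3 -m creep '[[[0,0,0,0,0],[0,0,0,0,0],[0.155,0,0,0,0],[0.157,0,0,0,0],[0.159,0,0,0,0],[0.161,0,0,0,0],[0.163,0,0,0,0],[0.165,0,0,0,0],[0.167,0,0,0,0],[0.17,0,0,0,0],[0.175,0,0,0,0],[0.18,0,0,0,0]]]' 20
```

```text
eef_pos: [0.6068, -0.1162, 0.1815]
wrist_force: [-2.5, 0.2, 5.5]
grasp_force: 79.1
time: 29.9
eef_pos: [0.6061, -0.116, 0.1795]
tcp_rot: [-0.034, 0.999, 0.0, -0.0]
wrist_force: [-0.3, -0.2, 0.2]
gripper_width: 0.0156
grasp_force: 0.0
```

```bash
python3 -m creep '[[[0.19,0,0,0,0],[0.19,0,0,0,0],[0.19,0,0,0,0],[0.2,0,0,0,0],[0.22,0,0,0,0],[0.25,0,0,0,0],[0.3,0,0,0,0],[0.35,0,0,0,0],[0.4,0,0,0,0],[0.4,0,0,0,0]]]'
python3 - <<'E'
from h import *
im,d=arm.capture("scene");save("s6",im)
cv2.imwrite("pics/v6.png",cv2.resize(im[140:260,190:310,::-1],(600,600)))
E
```

```text
time: 30.9
eef_pos: [0.6063, -0.116, 0.1799]
tcp_rot: [-0.034, 0.999, 0.0, 0.0]
wrist_force: [-0.3, -0.4, -1.0]
gripper_width: 0.0342
grasp_force: 0.0
```

View pics/v6.png

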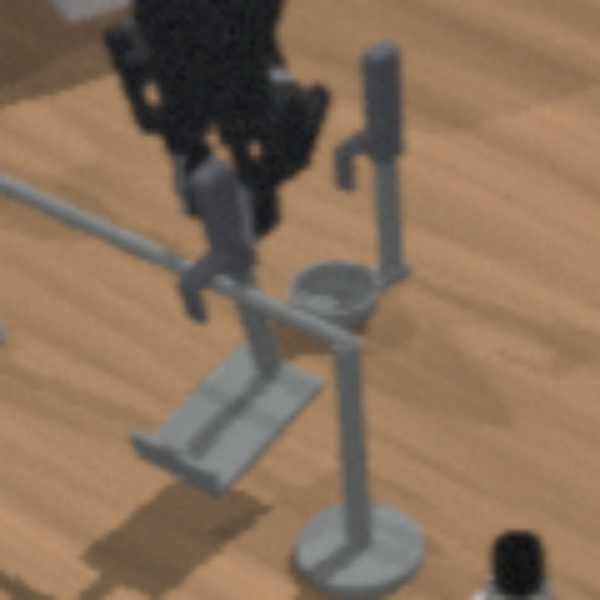

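```bash
python3 -m creep '[[[0.4,0,0,20,0],[0.5,0,0,40,0],[0.6,0,0,40,0],[0.6,-40,-16,0,-3.5],[0.6,-45,-16,0,0],[0.6,-45,-17,0,0],[0.6,-45,-17,0,0],[0.6,-11,0,-30,0],[0.6,0,0,-20,0],[0.6,0,0,0,0],[0.6,0,0,0,0]]]' 80; python3 tools.py w17 | head -4
```

```text
time: 32.05
eef_pos: [0.4204, -0.182, 0.2301]
tcp_rot: [-0.004, 1.0, 0.0, -0.0]
wrist_force: [1.2, -0.3, -0.4]
gripper_width: 0.0509
grasp_force: 0.0
[ 0.4204 -0.182   0.2301]
scoop top rect 536 ((0.4198281764984131, -0.18232622742652893), (0.02187938243150711, 0.01344809029251337), 0.5820366740226746) 0.1623
  arm 80 ((0.4540315866470337, -0.1823127269744873), (0.0062185488641262054, 0.011248921044170856), 0.9615321755409241)
  head 713 ((0.48637017607688904, -0.1783660501241684), (0.08995408564805984, 0.05481751635670662), 13.085722923278809) [ 0.4731 -0.1816  0.0125]
  return _methods._mean(a, axis=axis, dtype=dtype,
  ret = ret.dtype.type(ret / rcount)
```

```bash
python3 -m creep '[[[0.6,0,0,-40,0],[0.6,0,0,-35,0],[0.6,0,0,-15,0],[0.6,0,0,-5,0],[0.6,0,0,0,0],[0,0,0,0,0],[0,0,0,0,0],[0,0,0,0,0],[0,0,0,0,0],[0,0,0,0,0],[0,0,0,0,0]]]' 80; python3 -m creep '[[[0,0,0,10,0],[0,0,0,20,0],[0,0,0,25,3],[0,0,0,28,0.5],[0,0,0,0,0],[0,0,0,0,0]]]'
python3 heldtool.py w18
```

```text
time: 33.2
eef_pos: [0.4215, -0.1829, 0.1366]
tcp_rot: [-0.004, 1.0, -0.001, 0.001]
wrist_force: [-0.9, -0.5, 6.1]
gripper_width: 0.013
grasp_force: 78.7
time: 33.8
eef_pos: [0.4201, -0.1819, 0.2179]
tcp_rot: [-0.034, 0.999, -0.0, 0.0]
wrist_force: [-1.3, 1.0, -1.9]
gripper_width: 0.0132
grasp_force: 77.9
[ 0.4201 -0.1819  0.2179]
upper 408 [-0.012 -0.007 -0.046] [-0.008  0.007 -0.014]
head rel tcp 594 ((0.017604980617761612, 0.0008767545223236084), (0.05765740945935249, 0.0544126033782959), 4.325465679168701) [[-0.011, -0.022, -0.133], [0.045, 0.028, -0.102]]
plane z=ax+by+c [-0.0347  0.0027 -0.1213]
-3.9051024994519548
```

```bash
python3 -m creep '[[[0,10,-15,0,0],[0,15,-20,0,0],[0,20,-20,0,0],[0,25,-8,0,0],[0,25,0,0,0],[0,25,0,0,0],[0,20,0,0,0],[0,15,0,0,0],[0,0,0,0,0]]]' | grep -E "pos|wrist";python3 -m creep '[[[0,12,0,0,0],[0,12,0,0,0],[0,10,0,0,0],[0,6.5,0,0,0],[0,0,0,0,0],[0,0,0,0,0]]]'| grep -E "pos|wrist"; python3 -m creep '[[[0,0,0,-6,0],[0,0,0,-6,0],[0,0,0,-6,0],[0,0,0,-5,0],[0,0,0,0,0],[0,0,0,0,0]]]'| grep -E "pos|wrist"
```

```text
eef_pos: [0.5754, -0.2442, 0.2149]
wrist_force: [-0.4, -0.4, -1.3]
eef_pos: [0.6157, -0.245, 0.2178]
wrist_force: [0.2, 0.6, -1.6]
eef_pos: [0.6156, -0.2449, 0.1945]
wrist_force: [-0.5, 0.4, -0.7]
```

```bash
python3 -m creep '[[[0,0,0,-4,0],[0,0,0,-4,0],[0,0,0,-2,0],[0,0,0,0,0],[0,0,0,0,0]]]'| grep -E "pos|wrist";  python3 -m creep '[[[0,0,0,-2,0],[0,0,0,-1,0],[0,0,0,0,0],[0,0,0,0,0]]]'| grep -E "pos|wrist"
python3 - <<'E'
from h import *
im,d=arm.capture("scene");save("s7",im)
cv2.imwrite("pics/v7.png",cv2.resize(im[130:250,160:280,::-1],(600,600)))
E
```

```text
eef_pos: [0.6158, -0.245, 0.1848]
wrist_force: [0.4, 0.5, -1.4]
eef_pos: [0.6158, -0.245, 0.1819]
wrist_force: [-0.3, -0.9, -1.7]
```

View pics/v7.png

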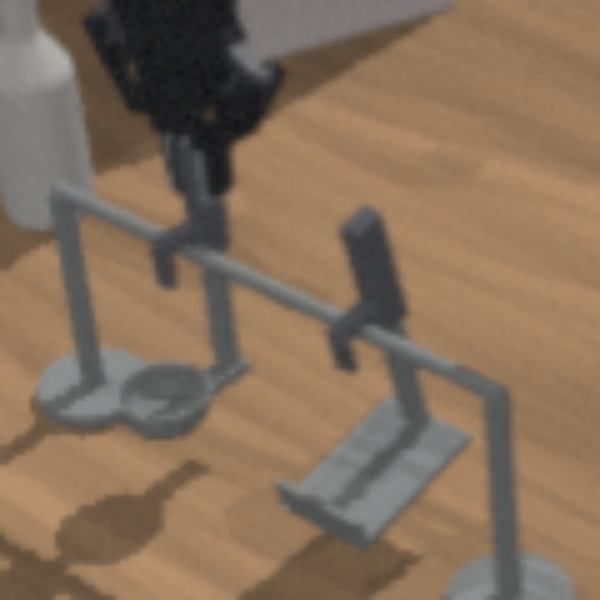

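Blade hangs steadily on the right (hook near 345,330). The scoop's hook is over the bar (180,250), almost down. Next I ease it on.

```bash
python3 -m creep '[[[0,0,0,-1,0],[0,0,0,-1,0],[0,0,0,0,0],[0,0,0,0,0]]]'| grep -E "pos|wrist";  python3 -m creep '[[[0,0,0,-1,0],[0,0,0,0,0],[0,0,0,0,0]]]'| grep -E "pos|wrist"
```

```text
eef_pos: [0.6159, -0.2451, 0.1815]
wrist_force: [-2.8, 1.5, 5.1]
eef_pos: [0.616, -0.2451, 0.1814]
wrist_force: [-4.0, 1.4, 8.7]
```

```bash
python3 -m creep '[[[0,0,0,1,0],[0,0,0,0,0]]]' 20 | grep -E "wrist|pos|grasp"; python3 -m creep '[[[0,0,0,0,0],[0,0,0,0,0],[0.155,0,0,0,0],[0.157,0,0,0,0],[0.159,0,0,0,0],[0.161,0,0,0,0],[0.163,0,0,0,0],[0.165,0,0,0,0],[0.167,0,0,0,0],[0.17,0,0,0,0],[0.175,0,0,0,0],[0.18,0,0,0,0]]]' 20; python3 -m creep '[[[0.19,0,0,0,0],[0.19,0,0,0,0],[0.19,0,0,0,0],[0.2,0,0,0,0],[0.22,0,0,0,0],[0.25,0,0,0,0],[0.3,0,0,0,0],[0.35,0,0,0,0],[0.4,0,0,0,0],[0.4,0,0,0,0]]]'
python3 -m creep '[[[0.4,0,0,15,0],[0.4,0,0,20,0],[0.4,0,0,40,0],[0.4,0,0,40,0],[0.4,-40,10,0,0],[0.4,-45,10,0,0],[0.4,-45,30,0,0],[0.4,-30,40,0,0],[0.4,0,40,0,0],[0.4,0,0,0,0],[0.4,0,0,0,0]]]'
python3 - <<'E'
from h import *
im,d=arm.capture("scene");save("s8",im)
cv2.imwrite("pics/v8.png",cv2.resize(im[110:350,140:520,::-1],(800,505)))
for cam in ["top","scene"]:
    im,d=arm.capture(cam);P=pts(cam,d).reshape(-1,3)
    for x,y in [(.6544,.2835),(.65,.199),(.6457,.1143)]:
        q=P[(abs(P[:,0]-x)<.04)&(abs(P[:,1]-y)<.04)&(P[:,2]>.09)&(P[:,2]<.13)]
        print(len(q),q.mean(0).round(4),np.percentile(q[:,2],[50,95]).round(4))
E
```

```text
eef_pos: [0.6159, -0.2451, 0.1814]
wrist_force: [-3.6, 1.6, 6.3]
grasp_force: 79.3
time: 39.0
eef_pos: [0.6157, -0.245, 0.1795]
tcp_rot: [-0.034, 0.999, 0.0, -0.0]
wrist_force: [-0.1, -0.3, 0.2]
gripper_width: 0.0155
grasp_force: 0.0
time: 40.0
eef_pos: [0.6158, -0.245, 0.1799]
tcp_rot: [-0.034, 0.999, 0.0, 0.0]
wrist_force: [-0.0, 0.7, -0.0]
gripper_width: 0.0339
grasp_force: 0.0
time: 41.1
eef_pos: [0.4595, -0.117, 0.2964]
tcp_rot: [-0.035, 0.999, -0.001, 0.001]
wrist_force: [0.1, -1.3, -0.2]
gripper_width: 0.0344
grasp_force: 0.0
62 [0.6538 0.2803 0.1022] [0.1027 0.1072]
71 [0.6503 0.1977 0.1024] [0.1032 0.1078]
68 [0.6437 0.1137 0.1025] [0.1039 0.1071]
123 [0.6575 0.2838 0.1007] [0.102  0.1054]
107 [0.6543 0.2003 0.1012] [0.1022 0.1058]
97 [0.6478 0.1164 0.1008] [0.1021 0.1057]
```

View pics/v8.png

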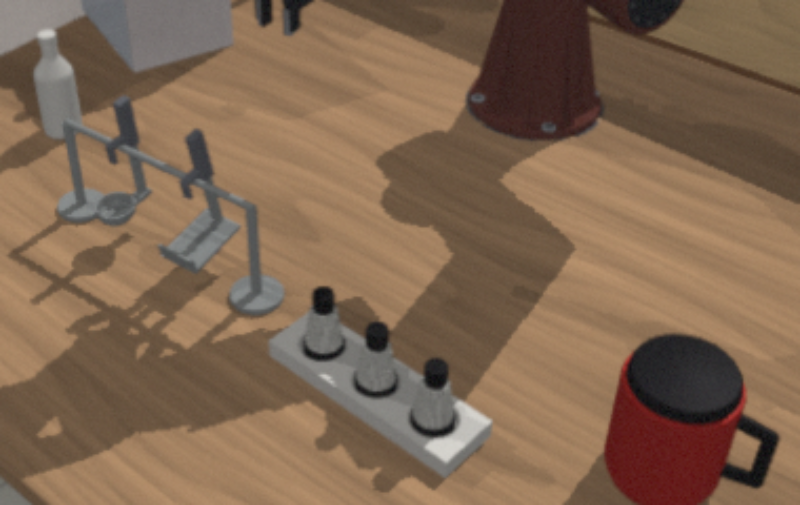

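Everything is in place: filters at (323,325), (377,355) and (435,400), tools hanging at (125,150) and (200,180). I'll let it settle, check that nothing moves, then hand in.

```bash
python3 -m creep '[[[0.4,0,0,0,0],[0.4,0,0,0,0],[0.4,0,0,0,0],[0.4,0,0,0,0],[0.4,0,0,0,0],[0.4,0,0,0,0],[0.4,0,0,0,0],[0.4,0,0,0,0],[0.4,0,0,0,0],[0.4,0,0,0,0],[0.4,0,0,0,0],[0.4,0,0,0,0]]]' | head -1
python3 - <<'E'
from h import *
a,_=arm.capture("scene");b=cv2.imread("pics/s8.png")[...,::-1]
f=lambda i:cv2.GaussianBlur(i.astype(np.float32),(5,5),0)
D=abs(f(a)-f(b)).max(2);print("rail",D[140:260,160:280].max(),"rack",D[230:345,265:380].max())
print(arm.finish_job())
E
```

```text
time: 42.45
rail 18.636719 rack 16.503906
the job is handed in; nothing more can be done
None
```

All three cone filters are seated in the rack. The scoop and the blade hang still and clear of each other on the rail, no brush was there, the canister and soap were left alone, and the job was handed in at about 42 s.

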